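Restock the revolving bar caddy and present the stoppered bottle

TASK

Restock the revolving bar caddy: the two lidded stoneware jars standing on the counter, one square and one round, go upright on the floor of its long part-filled bay, in the free space beside the short jar, set down gently rather than dropped. Then turn the caddy until the bottle with the wooden ball stopper is straight at the front, on the robot's side of the caddy's pivot, and finish while still gripping the caddy's handle with the fingers, holding the caddy still. Everything else in the caddy stays standing in its bay, and the other things on the counter are left alone.

Things in the scene. Friction and masses are not known exactly. Their poses are not given: they have to be found in the camera images.
- foot: Round steel bearing foot fixed to the counter under the caddy, 160 mm across, 16 mm high. Origin at the centre of its underside, on the vertical pivot axis. It never turns: its x axis always equals world x; 'the front' is its -x direction, towards the robot.
- caddy: Open maple box on a round board (284 mm across, 5 mm thick), turns both ways, friction about 0.06 N m. Origin on the pivot at the underside, 16 mm above the counter; axes turn with it, z up. Box 202 (x) by 192 (y) mm; floor top at z = 12 mm, walls and dividers end at z = 60 mm. Two long bays along y, between them a strip with a 54 by 54 mm pocket at each end (y = +-60 mm).
- bay (a point): Centre of the floor of the part-filled long bay, at x = -63, y = 0, z = 12 mm in the caddy; axes as the caddy's. The bay is 60 mm (x) by 176 mm (y) inside. The short jar stands at its +y end; the rest, about 120 mm, is free. At the start this bay is turned roughly to the robot's side (within 0.9 rad).
- full_bay (a point): Centre of the floor of the full long bay, at x = +63, y = 0, z = 12 mm in the caddy; same size. It holds the tin and the canister.
- handle: Carrying handle of the caddy, fixed to it: a wooden bar, 18 mm in diameter and 74 mm long along the caddy's y axis, on two 9 mm steel posts at y = +-30 mm (51 mm clear between them). Origin at the centre of the bar, on the pivot axis, 126 mm above the caddy's origin (142 mm above the counter); axes parallel to the caddy's. Taken from above by fingers that close along the caddy's x axis.
- round_jar: Round stoneware jar to be packed: white body 52 mm in diameter, sloping in over its top 6 mm and ending at 62 mm, topped by a fixed cylindrical wooden lid 38 mm in diameter from 62 to 95 mm height. 0.17 to 0.34 kg. Starts on the counter. Origin at the centre of its underside, z up.
- square_jar: Square stoneware jar to be packed: white body 52 by 52 mm (faces along its x and y axes), 56 mm high, topped by a fixed cylindrical wooden lid 38 mm in diameter from 56 to 88 mm height. 0.17 to 0.34 kg. Starts on the counter at any yaw up to 0.8 rad. Origin at the centre of its underside, z up.
- stopper_bottle: The bottle that must end at the front: white stoneware body 46 mm in diameter to 50 mm height, narrowing to a 22 mm neck, with a wooden ball 32 mm in diameter as its stopper (top at 111 mm). Stands in one of the two pockets of the middle strip (either one), 60 mm from the pivot. Loose. Origin at the centre of its underside, z up. Belongs in the caddy where it stands.
- low_jar: Low round stoneware jar, 46 mm in diameter, 62 mm high with a flat full-width wooden lid, in the other pocket of the middle strip. Loose. Origin at the centre of its underside, z up. Belongs in the caddy where it stands.
- short_jar: Short round stoneware jar, 52 mm in diameter, 58 mm high with a flat full-width wooden lid, at the +y end of the part-filled long bay. Loose. Origin at the centre of its underside, z up. Belongs in the caddy where it stands.
- tea_tin: Rectangular metal tin, 51 by 79 mm, 72 mm high, in the full long bay (x = +63 mm). Loose. Origin at the centre of its underside, z up. Belongs in the caddy where it stands.
- canister: Round metal canister, 54 mm in diameter, 66 mm high, in the full long bay. Loose. Origin at the centre of its underside, z up. Belongs in the caddy where it stands.
- shaker: Steel cocktail shaker, 86 mm in diameter, 206 mm high. Loose bystander on the counter. Origin at the centre of its underside, z up.
- jigger: Steel double-cone jigger, 48 mm in diameter, 92 mm high. Loose bystander on the counter. Origin at the centre of its underside, z up.
- copper_mug: Copper mug, 84 mm in diameter, 88 mm high, handle at its +y. Loose bystander on the counter. Origin at the centre of its underside, z up.
- tumbler: Glass tumbler, 80 mm in diameter, 85 mm high. Loose bystander on the counter. Origin at the centre of its underside, z up.
- spirit_bottle: Amber glass bottle, 76 mm in diameter, 235 mm high. Loose bystander on the counter. Origin at the centre of its underside, z up.
- wine_glass: Stemmed wine glass, 72 mm in diameter, 178 mm high. Loose bystander on the counter. Origin at the centre of its underside, z up.
Things that resemble listed ones, but are neither listed nor needed, are in the scene too. Leave any blue or yellow look-alike of the square_jar alone. Leave any purple look-alike of the canister alone.

How it is judged:
By the outcome, as a careful person would: the job done as asked, in the order asked, and still so for the second after the job is handed in, while the arm keeps its last pose, push and grip.
It also fails if it takes over 61 s, if anything falls off the work surface, if the arm or the gripper's body presses on something with over 40 N, if the wrist force passes 120 N, or if a joint passes its speed limit or range.

ROBOT

A 6-joint arm with a two-finger parallel gripper is mounted at the origin on the work surface. World frame = base frame: x ahead of the robot, y to its left, z up, the work surface at z = 0. Lengths are in m, angles in rad, forces in N, time in s.
With the tool pointing down it reaches from about 0.275 to 0.825 m from the base axis. Payload 5.2 kg.
Tool frame: the origin (TCP) lies at the very end of the fingers, on their centre line; the grasp point (between the pads) lies 19 mm behind it; y points along the fingers, z is the direction in which the jaws open and shut, and the axes are right-handed (so a half turn about y gives the same grasp; the last joint's range is limited). The gripper opens to 93 mm and grips with 3 to 60 N. Pads are 15 mm wide; open, the fingers measure 128 mm over their backs; the gripper's body (75 mm by 188 mm) begins 65 mm behind the grasp point.
Start: joints at [0.969, 0.259, 1.535, -0, 1.348, -0.203], TCP at [0.214, 0.507, 0.219] pointing down, gripper open.
Joint ranges: [-3.14, 3.14], [-0.91, 2.08], [0.19, 2.58], [-1.22, 4.36], [0.22, 2.71], [-3.12, 3.12]. Speed limits (rad/s): [2.57, 2.57, 3.14, 3.14, 3.14, 3.14].

INTERFACE

Orientations are given as a unit quaternion [x, y, z, w].
In Python, from workcell import ctrl gives the robot as it stands.
- The arm moves only by the tool carry_out, never from a script. Its argument "commands" is a list of rows, each a list of 5 numbers: the shift along the world's x, y, z in m, then the turn about the world's z in degrees, then the finger opening in m, from 0 to 0.093. In form: [[x, y, z, turn, hand], ...]. A call has 1 to 20 rows; each row is the pose to reach, as a shift and turn from the pose measured when the call began; what a row does not reach only later rows make up. A row lasts 1/8 s, in which the tool goes at most 62.5 mm and 10.7 degrees, less where a joint would pass 70% of its speed; a pose out of reach is approached as far as the arm can. A call with a gripper value outside its range is refused whole. The fingers move at their own pace and stop on an object; "newtons" is the grip in N (left out, the last holds). Time passes only in rows, so rows that repeat a pose let the fingers close. It gives the time, the measured TCP pose, the force and the opening at its end, in the units of the state.
- ctrl.get_state(): the state, without advancing time (a new reading comes with each control period).
- ctrl.snapshot(name): name is "side" or "top"; returns the picture (480x640x3 uint8, blue, green, red); there is no depth.
- ctrl.camera_info(name): a dict with "fx", "fy", "cx", "cy" (pixels), "R" (3x3) and "t" (3): a world point X has camera coordinates R X + t. Camera axes: x right, y down, z forward; pixel columns grow to the right and rows downward; lengths in m; the calibration is good to about 2 mm. A picture is of the moment at which its call begins. camera_info takes no time and is no camera call.
- ctrl.sign_off(): hands the job in, once; it reports no verdict.
Trained networks look in the newest picture that a camera, given by its name, has taken for a name from the list of things; names that differ only in an ending like _2 or _b are one class to them, and where a whole thing is asked for, a point or a joint stands for the part that bears it (a point fixed in the world has none). Each returns a list of dicts, best first, with "conf" (0 to 1); they miss things now and then, are a little off and sometimes report something else, mostly with a low value. They report only what shows in the picture. A call takes as long as a camera call. They do not tell look-alikes from the thing itself.
- ctrl.find_in(thing, camera): "box" ([left, top, width, height] in pixels, round what is visible of it).
- ctrl.masks_of(thing, camera): "pixels" (480x640 bool, what is visible of it) and "box" ([left, top, width, height] in pixels, round what is visible of it).
The state is a dict: "time_s": time; "q": joint angles; "joint_vel": joint speeds; "tau": joint torques, N m; "position": TCP position; "eef_rot": TCP orientation; "contact_force": force on the tool from outside, world axes, zero at the start; "wrist_torque": the same for the moment, N m; "opening": finger opening in m.
Only numpy, scipy, OpenCV 4.12 (cv2) and the standard library are available. Lean on these libraries where they do the work, as an engineer would, in place of code of your own. Each camera call takes 0.05 s, during which the arm holds its last target. There are 200 camera calls.

## Working session

There is one attempt and no reset: what is moved stays moved. The work goes in short steps, Python scripts to look and compute and a tool call to move; the robot and the scene stay as the last step left them, time stands still between calls to the robot, and variables do not carry over. Pictures are saved under pics/ and viewed, about 8 in all and at most 12, crops included, and the job is handed in when it is done.

Besides the shell and the picture viewer there is one more tool, called after "Request:" by a JSON object that holds its "name" and its "arguments", one argument or row to a line. carry_out: Moves the arm, as the interface text tells. Its arguments: {"type":"object","properties":{"commands":{"type":"array","items":{"type":"array","items":{"type":"number"}}},"newtons":{"type":"number"}},"required":["commands"]}

```bash
mkdir -p pics; ls; python3 - <<'E'
from workcell import ctrl
import cv2
s=ctrl.get_state();print({k:s[k] for k in('time_s','position','eef_rot','opening')})
for n in('top','side'):
    cv2.imwrite(f'pics/{n}0.png',ctrl.snapshot(n)); i=ctrl.camera_info(n); print(n,i)
    for o in('foot','caddy','handle','round_jar','square_jar','stopper_bottle','low_jar','short_jar','tea_tin','canister'):
        print(o,[(round(d['conf'],2),[round(float(v)) for v in d['box']]) for d in ctrl.find_in(o,n)][:4])
E
```

```text
pics
{'time_s': 0.0, 'position': array([0.21323417, 0.50638791, 0.21783041]), 'eef_rot': array([ 0.69367908, -0.14031477,  0.13981618, -0.69251176]), 'opening': 0.09331710976171546}
top {'fx': 547.1039601968414, 'fy': 547.1039601968414, 'cx': 330.7206987931243, 'cy': 235.58606838053643, 'R': array([[-0.00428533, -0.99965158,  0.02604542],
       [-0.99789777,  0.00259063, -0.06475598],
       [ 0.06466594, -0.02626817, -0.99756118]]), 't': array([-0.02189075,  0.55929434,  1.22409138])}
foot [(0.57, [319, 226, 35, 17])]
caddy [(0.67, [274, 175, 124, 127])]
handle [(0.69, [320, 224, 35, 16])]
round_jar [(0.58, [131, 278, 32, 25])]
square_jar [(0.83, [172, 225, 35, 32]), (0.74, [195, 307, 35, 27])]
stopper_bottle [(0.6, [298, 219, 19, 22])]
low_jar [(0.61, [351, 236, 24, 23])]
short_jar [(0.63, [288, 241, 24, 26]), (0.5, [496, 180, 67, 40])]
tea_tin [(0.76, [305, 186, 41, 32])]
canister [(0.91, [438, 239, 28, 22]), (0.86, [354, 199, 22, 30]), (0.72, [180, 175, 31, 22]), (0.22, [497, 180, 63, 39])]
side {'fx': 452.15305932738323, 'fy': 452.15305932738323, 'cx': 315.46508297702076, 'cy': 238.04870790672663, 'R': array([[-0.99135556, -0.1292605 , -0.02249165],
       [-0.06028079,  0.6009956 , -0.79697585],
       [ 0.11653488, -0.78873063, -0.60359226]]), 't': array([0.54634929, 0.12011377, 1.19879129])}
foot []
caddy [(0.6, [267, 212, 98, 80])]
handle [(0.48, [306, 212, 15, 24])]
round_jar [(0.85, [334, 357, 25, 42]), (0.39, [298, 237, 14, 29])]
square_jar [(0.8, [365, 312, 31, 41]), (0.77, [284, 323, 33, 42]), (0.67, [321, 297, 23, 37]), (0.4, [345, 133, 24, 56])]
stopper_bottle [(0.57, [298, 233, 14, 32])]
low_jar [(0.67, [320, 222, 13, 16]), (0.65, [343, 133, 28, 56]), (0.61, [268, 212, 93, 80])]
short_jar [(0.76, [314, 247, 25, 24])]
tea_tin [(0.76, [274, 228, 26, 28]), (0.67, [333, 356, 27, 45]), (0.19, [299, 234, 14, 31])]
canister [(0.91, [328, 189, 18, 28]), (0.69, [289, 218, 20, 15])]
```

```bash
python3 - <<'E'
import cv2
t=cv2.imread('pics/top0.png');cv2.imwrite('pics/topc.png',cv2.resize(t[140:365,110:410],None,fx=2.66,fy=2.66,interpolation=cv2.INTER_CUBIC))
E
```

```text
(no output)
```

View pics/top0.png

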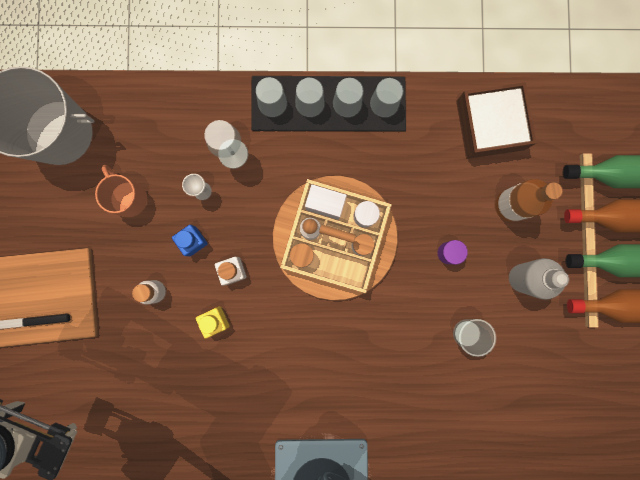

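View pics/side0.png

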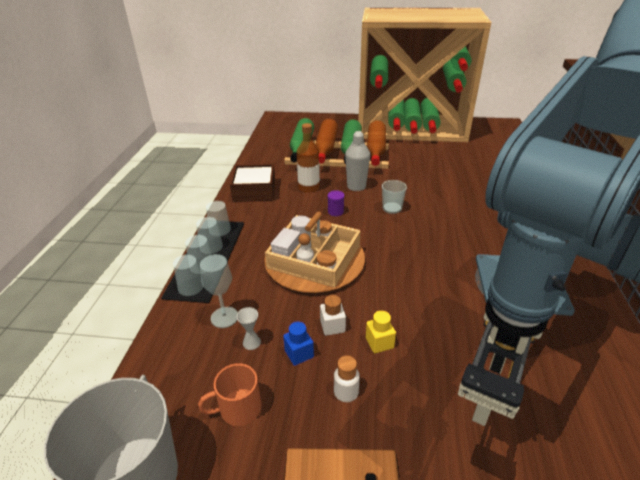

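View pics/topc.png

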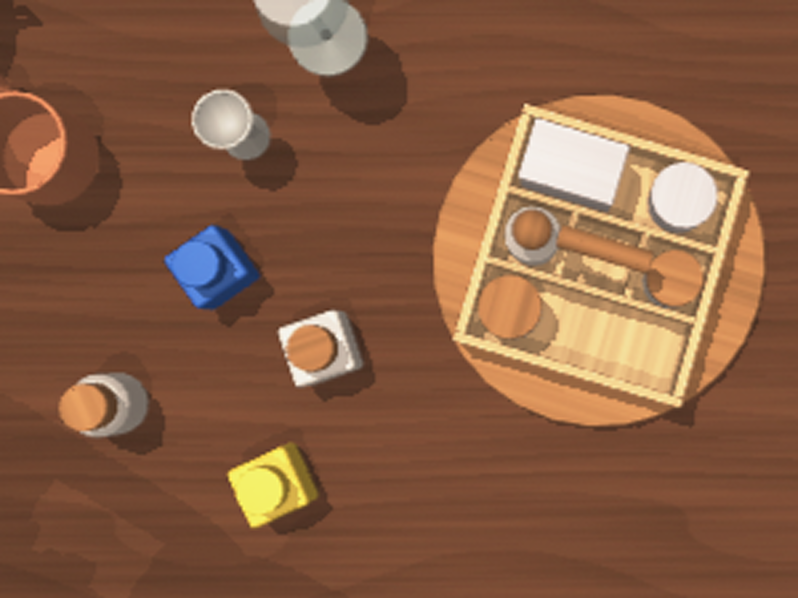

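Top view: the caddy is centred near (337,238). Its stopper bottle is in the left (+y) pocket at (310,228), the short jar is at (303,258), and the free bay space is to the right of that. The white square jar is at (230,271), the round jar at (149,292), and the blue and yellow look-alikes are at (190,240) and (212,323). Next I'll fit the poses to silhouettes.

```bash
cat > h.py <<'E'
from workcell import ctrl
import numpy as np, cv2
from scipy.optimize import minimize, least_squares
def proj(n,P):
    i=ctrl.camera_info(n); c=np.atleast_2d(P)@np.array(i['R']).T+i['t']
    return np.c_[i['fx']*c[:,0]/c[:,2]+i['cx'], i['fy']*c[:,1]/c[:,2]+i['cy']]
def ray(n,uv,z):
    i=ctrl.camera_info(n);R=np.array(i['R']);C=-R.T@i['t']
    d=R.T@np.array([(uv[0]-i['cx'])/i['fx'],(uv[1]-i['cy'])/i['fy'],1]);return C+d*(z-C[2])/d[2]
A=np.linspace(0,2*np.pi,40,endpoint=False)
def ring(r,z): return np.c_[r*np.cos(A),r*np.sin(A),0*A+z]
def sq(a,b,z): return np.array([[sx*a,sy*b,z] for sx,sy in((1,1),(-1,1),(-1,-1),(1,-1))])
M={'square_jar':[np.r_[sq(.026,.026,0),sq(.026,.026,.056)],np.r_[ring(.019,.056),ring(.019,.088)]],
'round_jar':[np.r_[ring(.026,0),ring(.026,.056),ring(.019,.062)],np.r_[ring(.019,.062),ring(.019,.095)]],
'caddy':[np.r_[ring(.142,.016),ring(.142,.021)],np.r_[sq(.101,.096,.021),sq(.101,.096,.076)]]}
S=8
def sil(n,parts,p,z0=0):
    m=np.zeros((480*2,640*2),np.uint8);c,s=np.cos(p[2]),np.sin(p[2])
    for P in parts:
        Q=np.c_[P[:,0]*c-P[:,1]*s+p[0],P[:,0]*s+P[:,1]*c+p[1],P[:,2]+z0]
        h=cv2.convexHull(((proj(n,Q)*2+.5)*256).astype(np.int32)); cv2.fillConvexPoly(m,h,1,cv2.LINE_8,8)
    return m
def fit(parts,masks,p0,z0=0,yaw=True):
    big={n:cv2.resize(m.astype(np.uint8),None,fx=2,fy=2,interpolation=cv2.INTER_NEAREST) for n,m in masks.items()}
    def cost(p):
        p=[p[0],p[1],p[2]/10 if False else (p[2] if yaw else 0)];k=0
        for n,b in big.items():
            s=sil(n,parts,p,z0);k+=1-(s&b).sum()/(s|b).sum()
        return k
    sim=np.array(p0)+np.array([[0,0,0],[.01,0,0],[0,.01,0],[0,0,.15]])
    r=minimize(cost,p0,method='Nelder-Mead',options=dict(initial_simplex=sim,xatol=1e-4,fatol=1e-5));return r.x,r.fun
def best(name,n,near):
    L=ctrl.masks_of(name,n);L=[d for d in L]
    f=lambda d:np.hypot(d['box'][0]+d['box'][2]/2-near[0],d['box'][1]+d['box'][3]/2-near[1])
    L=[d for d in L if f(d)<20]
    return max(L,key=lambda d:d['conf'])['pixels'] if L else None
def caddy_corners(uv):
    C=sq(.101,.096,.076)
    def res(p):
        c,s=np.cos(p[2]),np.sin(p[2]);Q=np.c_[C[:,0]*c-C[:,1]*s+p[0],C[:,0]*s+C[:,1]*c+p[1],C[:,2]]
        return (proj('top',Q)-uv).ravel()
    return least_squares(res,[.5,0,-.26])
E
python3 - <<'E'
from h import *
ctrl.snapshot('top');ctrl.snapshot('side')
for o,near in(('square_jar',{'top':(230,271),'side':(333,315)}),('round_jar',{'top':(148,291),'side':(346,379)}),('caddy',{'top':(337,238),'side':(315,250)})):
    ms={n:best(o,n,near[n]) for n in near};ms={n:m for n,m in ms.items() if m is not None}
    print(o,{n:int(m.sum()) for n,m in ms.items()})
    if o=='caddy':
        for n in ms:
            P=cv2.findNonZero(ms[n].astype(np.uint8));q=np.zeros((480,640),np.uint8);cv2.fillConvexPoly(q,cv2.convexHull(P),1)
            if n=='top':ms[n]=q
    z=ray('top',near['top'],.04)
    for sub in (ms,*({n:ms[n]} for n in ms)):
        for y0 in((.2,.6,-.3) if o=='square_jar' else (-.27,)):
            x,f=fit(M[o],sub,[z[0],z[1],y0],yaw=o!='round_jar');print(list(sub),x.round(4),round(f/len(sub),3))
uv=np.array([(527,105),(458,340),(681,404),(748,174)])/2.66+[110,140]
# order sq: (+,+),(-,+),(-,-),(+,-)
r=caddy_corners(uv-.3);print('corners',r.x.round(4),r.fun.round(2))
for o,near,z in(('handle',(337,232),.142),('stopper_bottle',(308,230),.123)):
    m=best(o,'top',near)
    if m is not None: c=np.argwhere(m).mean(0)[::-1];print(o,c,ray('top',c,z))
E
```

```text
square_jar {'top': 668, 'side': 842}
['top', 'side'] [0.4824 0.2017 0.2894] 0.076
['top', 'side'] [0.4823 0.2018 0.2922] 0.077
['top', 'side'] [0.4827 0.2017 0.3123] 0.076
['top'] [0.482  0.2013 0.3169] 0.049
['top'] [0.4814 0.2013 0.2963] 0.048
['top'] [0.4815 0.2012 0.2961] 0.047
['side'] [0.4835 0.204  0.286 ] 0.072
['side'] [0.4837 0.204  0.2863] 0.072
['side'] [ 0.4826  0.2054 -0.0445] 0.15
round_jar {'top': 642, 'side': 975}
['top', 'side'] [ 0.4364  0.3787 -0.2042] 0.071
['top'] [ 0.4353  0.3778 -0.1993] 0.056
['side'] [ 0.437   0.3801 -0.2268] 0.057
caddy {'top': 9269, 'side': 4386}
['top', 'side'] [ 0.5562 -0.0322 -0.3294] 0.153
['top'] [ 0.5561 -0.0329 -0.299 ] 0.015
['side'] [ 0.5582 -0.0303 -0.3171] 0.285
corners [ 0.5555 -0.0352 -0.2914] [-0.3  -0.49 -1.21  0.27  0.45  1.5   1.08 -1.34]
handle [336.32       233.10545455] [ 0.55626014 -0.03204212  0.142     ]
stopper_bottle [309.78977273 228.04829545] [0.56825469 0.02240549 0.123     ]
```

```bash
cat >> h.py <<'E'
def rim(img,p0):
    g=cv2.GaussianBlur(img,(0,0),.7).astype(float).min(2)*0+cv2.GaussianBlur(img,(0,0),.8)[:,:,1].astype(float)
    L=[];t=np.linspace(-1,1,60)
    for a in(-.097,.097,-.03,.03): L.append(np.c_[0*t+a,t*.092,0*t+.076])
    for b in(-.092,.092): L.append(np.c_[t*.097,0*t+b,0*t+.076])
    P=np.vstack(L)
    def cost(p):
        c,s=np.cos(p[2]),np.sin(p[2]);u=proj('top',np.c_[P[:,0]*c-P[:,1]*s+p[0],P[:,0]*s+P[:,1]*c+p[1],P[:,2]]).astype(np.float32)
        return -np.minimum(cv2.remap(g.astype(np.float32),u[:,:1],u[:,1:],cv2.INTER_LINEAR),190).mean()
    sim=np.array(p0)+np.array([[0,0,0],[.005,0,0],[0,.005,0],[0,0,.08]])
    r=minimize(cost,p0,method='Nelder-Mead',options=dict(initial_simplex=sim,xatol=1e-5,fatol=1e-4));return r.x,r.fun
def tool():
    from scipy.spatial.transform import Rotation as Ro
    s=ctrl.get_state();R=Ro.from_quat(s['eef_rot']).as_matrix();z=R[:,2]
    return dict(t=round(float(s['time_s']),2),pos=np.round(s['position'],4).tolist(),jaw_deg=round(float(np.degrees(np.arctan2(z[1],z[0]))),2),down=R[:,1].round(3).tolist(),open=round(float(s['opening']),4),F=np.round(s['contact_force'],2).tolist(),q6=round(float(s['q'][5]),3))
E
python3 - <<'E'
from h import *
im=cv2.imread('pics/top0.png')
for y in(-.35,-.29,-.22): print(rim(im,[.556,-.033,y]))
print(tool())
im2=cv2.imread('pics/top0.png')
E
```

```text
(array([ 0.5559564 , -0.03386767, -0.29628732]), np.float64(-187.9075927734375))
(array([ 0.55602798, -0.03366539, -0.29631237]), np.float64(-187.90846252441406))
(array([ 0.55625511, -0.03312304, -0.29634779]), np.float64(-187.9058837890625))
{'t': 1.6, 'pos': [0.2135, 0.5069, 0.2186], 'jaw_deg': 67.15, 'down': [-0.0, -0.0, -1.0], 'open': 0.0928, 'F': [0.02, 0.97, -0.36], 'q6': -0.203}
```

Request:
{"name": "carry_out", "arguments": {
  "commands": [
    [0.2685, -0.3055, 0, -50.3, 0.065],
    [0.2685, -0.3055, 0, -50.3, 0.065],
    [0.2685, -0.3055, 0, -50.3, 0.065],
    [0.2685, -0.3055, 0, -50.3, 0.065],
    [0.2685, -0.3055, 0, -50.3, 0.065],
    [0.2685, -0.3055, 0, -50.3, 0.065],
    [0.2685, -0.3055, 0, -50.3, 0.065],
    [0.2685, -0.3055, 0, -50.3, 0.065],
    [0.2685, -0.3055, -0.05, -50.3, 0.065],
    [0.2685, -0.3055, -0.1, -50.3, 0.065],
    [0.2685, -0.3055, -0.1, -50.3, 0.065]
  ],
  "newtons": 25
}}

```text
time_s: 2.98
position: [0.4781, 0.2018, 0.1156]
eef_rot: [0.57, -0.423, 0.419, -0.566]
contact_force: [-0.8, 0.0, -0.5]
opening: 0.0647
```

```bash
python3 - <<'E'
from h import *
print(tool());im=ctrl.snapshot('side')
cv2.imwrite('pics/s1.png',cv2.resize(im[210:410,210:450],None,fx=3,fy=3,interpolation=cv2.INTER_CUBIC))
E
```

```text
{'t': 2.98, 'pos': [0.4781, 0.2018, 0.1156], 'jaw_deg': 16.92, 'down': [-0.009, -0.001, -1.0], 'open': 0.0647, 'F': [-0.83, 0.01, -0.46], 'q6': -0.111}
```

View pics/s1.png

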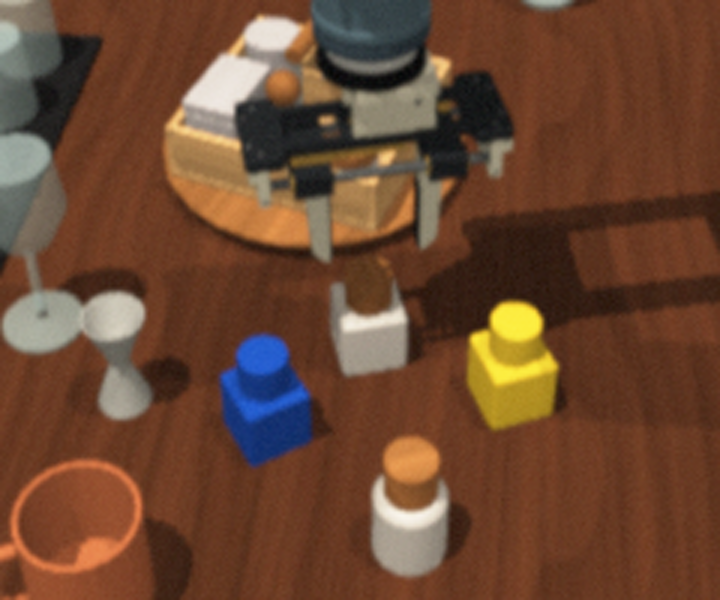

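The open fingers straddle the square jar's lid at about (365,285) in the crop. The blue and yellow jars are clear. Next: descend, grip and lift.

Request:
{"name": "carry_out", "arguments": {
  "commands": [
    [0.004, 0, -0.03, 0, 0.065],
    [0.004, 0, -0.0545, 0, 0.065],
    [0.004, 0, -0.0545, 0, 0.065],
    [0.004, 0, -0.0545, 0, 0.03],
    [0.004, 0, -0.0545, 0, 0.03],
    [0.004, 0, -0.0545, 0, 0.03],
    [0.004, 0, -0.0545, 0, 0.03],
    [0.004, 0, -0.0545, 0, 0.03]
  ],
  "newtons": 25
}}

```text
time_s: 4.03
position: [0.4845, 0.2021, 0.0643]
eef_rot: [0.569, -0.422, 0.42, -0.567]
contact_force: [-1.4, -0.3, 6.0]
opening: 0.0382
```

Request:
{"name": "carry_out", "arguments": {
  "commands": [
    [0, 0, 0.03, 0, 0.03],
    [0, 0, 0.08, 0, 0.03],
    [0, 0, 0.14, 0, 0.03],
    [-0.003, -0.06, 0.155, -10, 0.03],
    [-0.004, -0.12, 0.155, -20, 0.03],
    [-0.005, -0.18, 0.155, -30, 0.03],
    [-0.006, -0.24, 0.155, -33.9, 0.03],
    [-0.006, -0.2735, 0.155, -33.9, 0.03],
    [-0.006, -0.2735, 0.155, -33.9, 0.03],
    [-0.006, -0.2735, 0.155, -33.9, 0.03],
    [-0.006, -0.2735, 0.155, -33.9, 0.03]
  ]
}}

```text
time_s: 5.4
position: [0.4784, -0.0702, 0.2192]
eef_rot: [-0.422, 0.569, -0.567, 0.421]
contact_force: [0.4, -0.1, -1.4]
opening: 0.0374
```

```bash
python3 - <<'E'
from h import *
print(tool())
a=ctrl.snapshot('side');b=ctrl.snapshot('top')
m=best('square_jar','side',proj('side',[.478,-.071,.2])[0])
if m is not None:
    for z in(.155,.158,.162):print(z,fit(M['square_jar'],{'side':m},[.478,-.071,-.297],z0=z))
A_=cv2.resize(a[150:310,230:430],None,fx=2,fy=2,interpolation=cv2.INTER_CUBIC)
B_=cv2.resize(b[150:310,250:450],None,fx=2,fy=2,interpolation=cv2.INTER_CUBIC)
cv2.imwrite('pics/s2.png',np.hstack([A_,B_]))
E
```

```text
{'t': 5.4, 'pos': [0.4784, -0.0702, 0.2192], 'jaw_deg': -16.9, 'down': [-0.003, 0.002, -1.0], 'open': 0.0374, 'F': [0.43, -0.07, -1.43], 'q6': -0.083}
0.155 (array([ 0.48162347, -0.0687565 , -0.10178202]), np.float64(0.1468189233278956))
0.158 (array([ 0.48026341, -0.0646435 , -0.11399817]), np.float64(0.1509677419354839))
0.162 (array([ 0.48070165, -0.05552944, -0.09473877]), np.float64(0.15819935691318332))
```

View pics/s2.png

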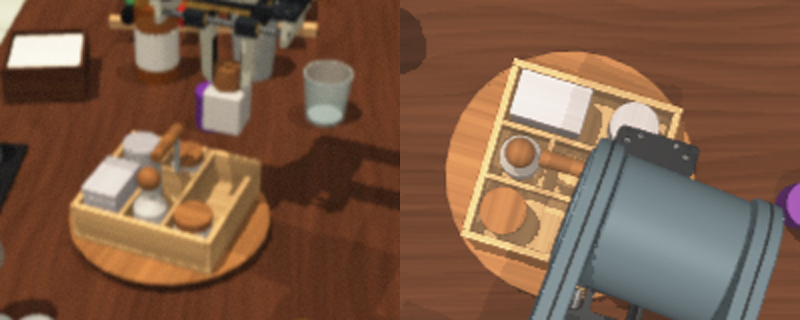

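The square jar hangs upright at about (227,105) in the left panel, over the free end of the bay. I'll lower it to just above the rim and check.

Request:
{"name": "carry_out", "arguments": {
  "commands": [
    [0, -0.001, -0.04, 0, 0.03],
    [0, -0.001, -0.07, 0, 0.03],
    [0, -0.001, -0.072, 0, 0.03],
    [0, -0.001, -0.072, 0, 0.03]
  ]
}}

```text
time_s: 6.05
position: [0.4792, -0.0713, 0.1482]
eef_rot: [-0.422, 0.569, -0.567, 0.421]
contact_force: [-0.8, -0.6, -0.4]
opening: 0.0377
```

```bash
python3 - <<'E'
from h import *
print(tool())
a=ctrl.snapshot('side')
s=4;x0,y0=270,195
A_=cv2.resize(a[y0:y0+110,x0:x0+120],None,fx=s,fy=s,interpolation=cv2.INTER_CUBIC)
def dr(P,p,z0,col):
    c,q=np.cos(p[2]),np.sin(p[2]);Q=np.c_[P[:,0]*c-P[:,1]*q+p[0],P[:,0]*q+P[:,1]*c+p[1],P[:,2]+z0]
    cv2.polylines(A_,[((proj('side',Q)-[x0,y0]+.5)*s).astype(int)],True,col,1)
C=[.556,-.0333,-.2963]
dr(sq(.101,.096,.076),C,0,(255,0,0))
dr(np.array([[-.093,-.088,.076],[-.033,-.088,.076],[-.033,.088,.076],[-.093,.088,.076]]),C,0,(0,255,0))
t=ctrl.get_state()['position']
for z in(0,.056):dr(sq(.026,.026,z),[t[0],t[1],-.2963],t[2]-.0643,(0,0,255))
cv2.imwrite('pics/s3.png',A_)
E
```

```text
{'t': 6.05, 'pos': [0.4792, -0.0713, 0.1482], 'jaw_deg': -16.86, 'down': [-0.002, 0.001, -1.0], 'open': 0.0377, 'F': [-0.84, -0.62, -0.39], 'q6': -0.085}
```

View pics/s3.png

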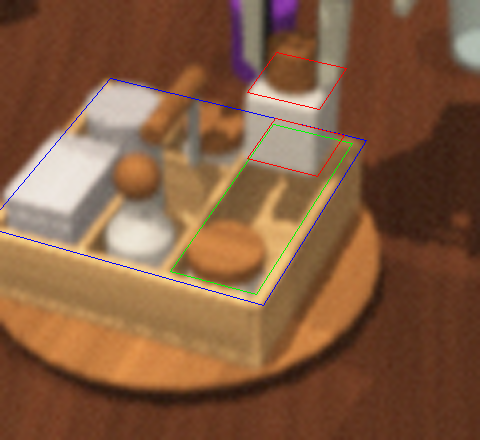

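The jar (red) and the rim (blue/green) overlays are off by the same ~1 px, so jar and bay agree with each other. Lowering.

Request:
{"name": "carry_out", "arguments": {
  "commands": [
    [-0.0007, 0, -0.02, 0, 0.03],
    [-0.0007, 0, -0.035, 0, 0.03],
    [-0.0007, 0, -0.045, 0, 0.03],
    [-0.0007, 0, -0.051, 0, 0.03],
    [-0.0007, 0, -0.053, 0, 0.03],
    [-0.0007, 0, -0.053, 0, 0.03]
  ]
}}

```text
time_s: 6.85
position: [0.479, -0.0716, 0.0958]
eef_rot: [-0.421, 0.568, -0.568, 0.421]
contact_force: [0.5, 0.1, -2.1]
opening: 0.0375
```

Request:
{"name": "carry_out", "arguments": {
  "commands": [
    [0, 0, -0.0015, 0, 0.03],
    [0, 0, -0.003, 0, 0.03],
    [0, 0, -0.003, 0, 0.03]
  ]
}}

```text
time_s: 7.22
position: [0.4792, -0.0716, 0.0929]
eef_rot: [-0.421, 0.568, -0.568, 0.421]
contact_force: [0.4, -0.5, -1.4]
opening: 0.0377
```

Request:
{"name": "carry_out", "arguments": {
  "commands": [
    [0, 0, -0.001, 0, 0.03],
    [0, 0, -0.002, 0, 0.03],
    [0, 0, -0.002, 0, 0.03]
  ]
}}

```text
time_s: 7.6
position: [0.4805, -0.0721, 0.0922]
eef_rot: [0.421, -0.567, 0.569, -0.422]
contact_force: [0.1, 0.4, 6.7]
opening: 0.0374
```

Contact at the expected floor height. Release and lift.

Request:
{"name": "carry_out", "arguments": {
  "commands": [
    [0, 0, 0, 0, 0.05],
    [0, 0, 0, 0, 0.05],
    [0, 0, 0, 0, 0.05],
    [0, 0, 0.02, 0, 0.05],
    [0, 0, 0.06, 0, 0.05],
    [0, 0, 0.12, 0, 0.05],
    [-0.01, 0.06, 0.12, 10.5, 0.06],
    [-0.02, 0.12, 0.12, 20, 0.065],
    [-0.03, 0.18, 0.12, 30, 0.065],
    [-0.035, 0.24, 0.12, 40, 0.065],
    [-0.04, 0.3, 0.12, 50, 0.065],
    [-0.044, 0.36, 0.12, 55, 0.065],
    [-0.044, 0.42, 0.12, 55, 0.065],
    [-0.044, 0.451, 0.12, 55, 0.065],
    [-0.044, 0.451, 0.1, 55, 0.065],
    [-0.044, 0.451, 0.05, 55, 0.065],
    [-0.044, 0.451, 0.04, 55, 0.065],
    [-0.044, 0.451, 0.04, 55, 0.065]
  ]
}}

```text
time_s: 9.85
position: [0.4363, 0.3787, 0.1321]
eef_rot: [-0.635, 0.309, -0.309, 0.637]
contact_force: [-0.4, 0.9, 0.6]
opening: 0.0648
```

```bash
python3 - <<'E'
from h import *
print(tool())
b=ctrl.snapshot('top');a=ctrl.snapshot('side')
print(rim(b,[.556,-.033,-.296]))
m=best('round_jar','side',(346,379))
if m is not None: print(fit(M['round_jar'],{'side':m},[.436,.379,0],yaw=False))
for o in('short_jar','square_jar'):print(o,[(round(d['conf'],2),[round(float(v)) for v in d['box']]) for d in ctrl.find_in(o,'top')])
A_=cv2.resize(b[165:310,265:405],None,fx=2.8,fy=2.8,interpolation=cv2.INTER_CUBIC)
B_=cv2.resize(a[300:430,270:410],None,fx=2.8,fy=2.8,interpolation=cv2.INTER_CUBIC)
B_=cv2.copyMakeBorder(B_,0,A_.shape[0]-B_.shape[0],0,0,cv2.BORDER_CONSTANT)
cv2.imwrite('pics/s4.png',np.hstack([A_,B_]))
E
```

```text
{'t': 9.85, 'pos': [0.4363, 0.3787, 0.1321], 'jaw_deg': 38.14, 'down': [0.001, 0.001, -1.0], 'open': 0.0648, 'F': [-0.42, 0.92, 0.63], 'q6': -0.144}
(array([ 0.5564107 , -0.03242067, -0.26378732]), np.float64(-187.8614959716797))
(array([0.43696813, 0.38012837, 0.0189721 ]), np.float64(0.050265828902851584))
short_jar [(0.98, [288, 240, 26, 29])]
square_jar [(0.68, [338, 252, 29, 30]), (0.6, [197, 306, 32, 35]), (0.56, [94, 164, 56, 51])]
```

View pics/s4.png

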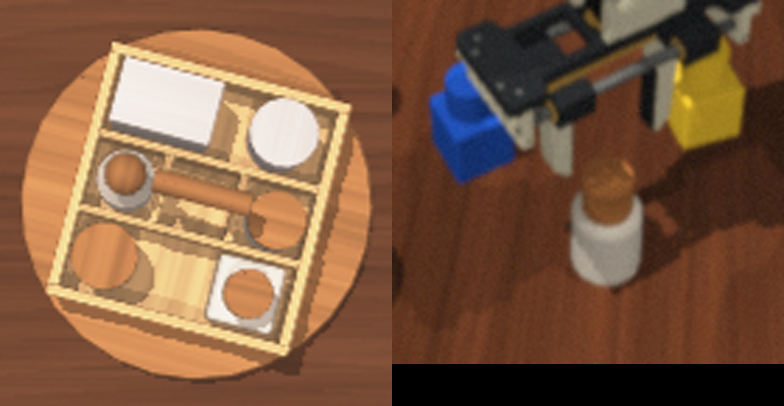

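The square jar stands squarely in the far end of the bay (lid at (249,293) in the crop), and the caddy turned about 2° as I released it. The fingers straddle the round jar's lid. Next: grip and lift it.

Request:
{"name": "carry_out", "arguments": {
  "commands": [
    [0.0003, 0.0006, -0.04, 0, 0.065],
    [0.0003, 0.0006, -0.064, 0, 0.065],
    [0.0003, 0.0006, -0.064, 0, 0.065],
    [0.0003, 0.0006, -0.064, 0, 0.065],
    [0.0003, 0.0006, -0.064, 0, 0.03],
    [0.0003, 0.0006, -0.064, 0, 0.03],
    [0.0003, 0.0006, -0.064, 0, 0.03],
    [0.0003, 0.0006, -0.064, 0, 0.03],
    [0.0003, 0.0006, -0.064, 0, 0.03]
  ]
}}

```text
time_s: 11.22
position: [0.4376, 0.3798, 0.0702]
eef_rot: [-0.634, 0.308, -0.31, 0.638]
contact_force: [-1.2, -0.6, 4.5]
opening: 0.038
```

```bash
python3 - <<'E'
from h import *
print(tool())
b=ctrl.snapshot('top')
for y in(-.3,-.26,-.2):print(rim(b,[.556,-.033,y]))
p=rim(b,[.556,-.033,-.26])[0];c,s=np.cos(p[2]),np.sin(p[2])
for n,uv,z in(('sq',(353.6,269.3),.116),('short',(302.2,256.1),.086)):
    d=ray('top',uv,z)[:2]-p[:2];print(n,(d[0]*c+d[1]*s).round(4),(-d[0]*s+d[1]*c).round(4))
E
```

```text
{'t': 11.22, 'pos': [0.4376, 0.3798, 0.0702], 'jaw_deg': 38.14, 'down': [0.005, 0.003, -1.0], 'open': 0.038, 'F': [-1.24, -0.64, 4.49], 'q6': -0.144}
(array([ 0.55646266, -0.03231644, -0.26394742]), np.float64(-187.86671447753906))
(array([ 0.55631618, -0.03266916, -0.26525215]), np.float64(-187.85646057128906))
(array([ 0.5564062 , -0.03232829, -0.26268869]), np.float64(-187.8588104248047))
sq -0.062 -0.0542
short -0.0625 0.0575
```

Request:
{"name": "carry_out", "arguments": {
  "commands": [
    [0, 0, 0.04, 0, 0.03],
    [0, 0, 0.1, 0, 0.03],
    [0.002, -0.02, 0.15, 0, 0.03],
    [0.01, -0.08, 0.15, -10, 0.03],
    [0.02, -0.14, 0.15, -20, 0.03],
    [0.03, -0.2, 0.15, -30, 0.03],
    [0.04, -0.26, 0.15, -40, 0.03],
    [0.05, -0.32, 0.15, -50, 0.03],
    [0.058, -0.37, 0.15, -53.2, 0.03],
    [0.0583, -0.394, 0.15, -53.2, 0.03],
    [0.0583, -0.394, 0.1, -53.2, 0.03],
    [0.0583, -0.394, 0.08, -53.2, 0.03],
    [0.0583, -0.394, 0.08, -53.2, 0.03],
    [0.0583, -0.394, 0.08, -53.2, 0.03]
  ]
}}

```text
time_s: 13.02
position: [0.4966, -0.0143, 0.1509]
eef_rot: [0.429, -0.559, 0.563, -0.432]
contact_force: [-1.2, 0.3, -2.7]
opening: 0.0372
```

```bash
python3 - <<'E'
from h import *
print(tool())
a=ctrl.snapshot('side')
s=5;x0,y0=270,195
A_=cv2.resize(a[y0:y0+100,x0:x0+110],None,fx=s,fy=s,interpolation=cv2.INTER_CUBIC)
def dr(P,p,z0,col):
    c,q=np.cos(p[2]),np.sin(p[2]);Q=np.c_[P[:,0]*c-P[:,1]*q+p[0],P[:,0]*q+P[:,1]*c+p[1],P[:,2]+z0]
    cv2.polylines(A_,[((proj('side',Q)-[x0,y0]+.5)*s).astype(int)],True,col,1)
C=[.5563,-.0324,-.264]
dr(np.array([[-.093,-.088,.076],[-.033,-.088,.076],[-.033,.088,.076],[-.093,.088,.076]]),C,0,(0,255,0))
t=ctrl.get_state()['position']
for z in(0,.056):dr(ring(.026,z),[t[0],t[1],0],t[2]-.0702,(0,0,255))
cv2.imwrite('pics/s5.png',A_)
E
```

```text
{'t': 13.03, 'pos': [0.4966, -0.0143, 0.1509], 'jaw_deg': -15.05, 'down': [0.007, -0.002, -1.0], 'open': 0.0372, 'F': [-1.19, 0.26, -2.71], 'q6': 0.009}
```

View pics/s5.png

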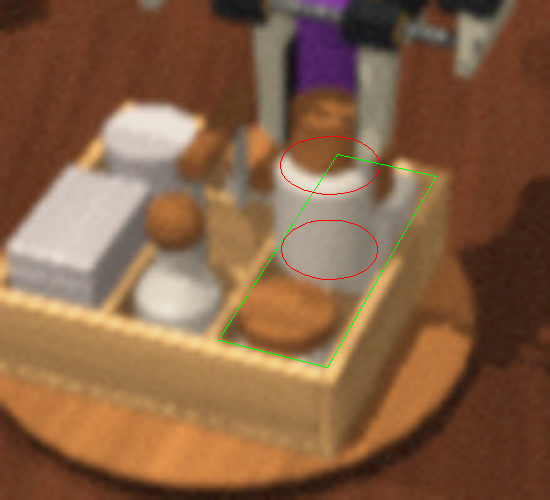

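The jar hangs over the gap, but it looks ~2 px lower or nearer than predicted. I'll measure that.

```bash
python3 - <<'E'
from h import *
m=best('round_jar','side',(335,235))
print(m is not None and (m.sum(),cv2.boundingRect(m.astype(np.uint8))))
t=ctrl.get_state()['position']
s=sil('side',M['round_jar'][:],[t[0],t[1],0],t[2]-.0702);print('pred box',np.array(cv2.boundingRect(s))/2)
if m is not None:
  for z in(.07,.076,.081):print(z,fit(M['round_jar'],{'side':m},[t[0],t[1],0],z0=z,yaw=False))
a=ctrl.snapshot('side')
# local shift of rim: brightness fit of the +y outer wall and -x wall in side view
g=cv2.GaussianBlur(a,(0,0),.6)[:,:,1].astype(np.float32);c,q=np.cos(-.264),np.sin(-.264);k=np.linspace(-1,1,80)
P=np.vstack([np.c_[k*.097,0*k+.092,0*k+.076],np.c_[0*k-.097,.03+k*.06,0*k+.076],np.c_[0*k-.03,.05+k*.04,0*k+.076]])
best_=[]
for dx in np.arange(-.008,.0081,.001):
  for dy in np.arange(-.008,.0081,.001):
    u=proj('side',np.c_[P[:,0]*c-P[:,1]*q+.5563+dx,P[:,0]*q+P[:,1]*c-.0324+dy,P[:,2]]).astype(np.float32)
    best_.append((float(cv2.remap(g,u[:,:1],u[:,1:],cv2.INTER_LINEAR).mean()),round(dx,3),round(dy,3)))
print(sorted(best_)[-4:])
E
```

```text
(np.int64(652), (323, 212, 22, 40))
pred box [326.  211.5  20.   39.5]
0.07 (array([ 0.50152945, -0.0257673 ,  0.08479051]), np.float64(0.07818181818181813))
0.076 (array([ 0.50155971, -0.01867203,  0.05699357]), np.float64(0.08294266137756945))
0.081 (array([ 0.50105473, -0.01103407,  0.15791503]), np.float64(0.08300676879230495))
[(167.74755859375, np.float64(0.002), np.float64(0.003)), (168.10830688476562, np.float64(0.002), np.float64(0.002)), (168.11314392089844, np.float64(0.003), np.float64(0.003)), (168.1895294189453, np.float64(0.003), np.float64(0.002))]
```

Measured in the side view, the jar and the rim carry the same camera offset to within ~1.5 mm. Lowering.

Request:
{"name": "carry_out", "arguments": {
  "commands": [
    [-0.0012, -0.0006, -0.01, 0, 0.03],
    [-0.0012, -0.0006, -0.025, 0, 0.03],
    [-0.0012, -0.0006, -0.038, 0, 0.03],
    [-0.0012, -0.0006, -0.046, 0, 0.03],
    [-0.0012, -0.0006, -0.05, 0, 0.03],
    [-0.0012, -0.0006, -0.051, 0, 0.03],
    [-0.0012, -0.0006, -0.051, 0, 0.03]
  ]
}}

```text
time_s: 14.05
position: [0.4959, -0.0149, 0.1006]
eef_rot: [0.428, -0.559, 0.564, -0.432]
contact_force: [-0.1, 0.5, -2.6]
opening: 0.0376
```

Request:
{"name": "carry_out", "arguments": {
  "commands": [
    [0, 0, -0.0015, 0, 0.03],
    [0, 0, -0.003, 0, 0.03],
    [0, 0, -0.003, 0, 0.03]
  ]
}}

```text
time_s: 14.42
position: [0.4964, -0.0151, 0.0984]
eef_rot: [0.428, -0.558, 0.564, -0.432]
contact_force: [-0.1, 0.4, 3.8]
opening: 0.0374
```

Request:
{"name": "carry_out", "arguments": {
  "commands": [
    [0, 0, 0, 0, 0.05],
    [0, 0, 0, 0, 0.05],
    [0, 0, 0, 0, 0.05],
    [0, 0, 0.02, 0, 0.05],
    [0, 0, 0.06, 0, 0.05],
    [0, 0, 0.12, 0, 0.05],
    [-0.02, 0.06, 0.14, 0, 0.05],
    [-0.04, 0.12, 0.14, 0, 0.05],
    [-0.06, 0.18, 0.14, 0, 0.05],
    [-0.08, 0.24, 0.14, 0, 0.05],
    [-0.08, 0.27, 0.14, 0, 0.05],
    [-0.08, 0.27, 0.14, 0, 0.05]
  ]
}}

```text
time_s: 15.92
position: [0.4157, 0.257, 0.2382]
eef_rot: [0.429, -0.557, 0.563, -0.434]
contact_force: [0.3, -0.6, 0.1]
opening: 0.0504
```

```bash
python3 - <<'E'
from h import *
print(tool())
b=ctrl.snapshot('top');a=ctrl.snapshot('side')
for y in(-.3,-.24):print(rim(b,[.556,-.033,y]))
m=best('handle','top',(337,232))
if m is not None: c=np.argwhere(m).mean(0)[::-1];print('handle',ray('top',c,.142))
for d in ctrl.masks_of('stopper_bottle','top')[:2]:
    c=np.argwhere(d['pixels']).mean(0)[::-1];print('bottle',d['conf'],c,ray('top',c,.1))
A_=cv2.resize(b[165:310,265:405],None,fx=2.8,fy=2.8,interpolation=cv2.INTER_CUBIC)
B_=cv2.resize(a[185:330,250:390],None,fx=2.8,fy=2.8,interpolation=cv2.INTER_CUBIC)
cv2.imwrite('pics/s6.png',np.hstack([A_,B_]))
E
```

```text
{'t': 15.93, 'pos': [0.4157, 0.257, 0.2382], 'jaw_deg': -14.79, 'down': [0.01, -0.003, -1.0], 'open': 0.0504, 'F': [0.35, -0.63, 0.1], 'q6': 0.589}
(array([ 0.55625082, -0.03313696, -0.25681674]), np.float64(-187.8271484375))
(array([ 0.55619399, -0.03334454, -0.25715593]), np.float64(-187.8249969482422))
handle [ 0.55593793 -0.03253652  0.142     ]
bottle 0.92 [309.1559633  228.80733945] [0.56845439 0.02402717 0.1       ]
```

View pics/s6.png

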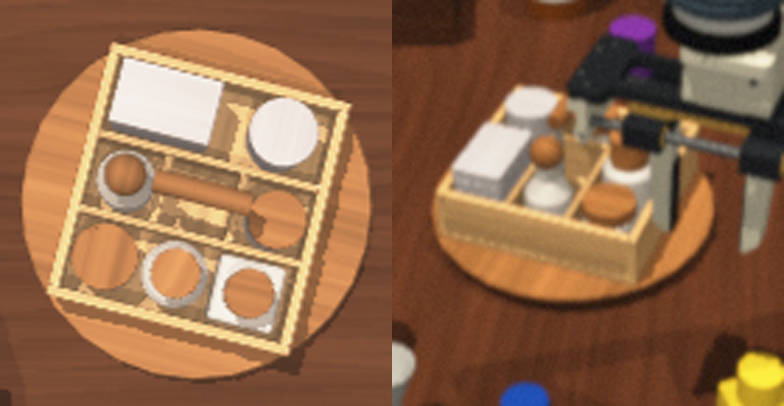

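Both jars stand upright in the bay: the round lid is at (175,272) and the square lid at (249,292) in the left panel. Everything else is in place. Now the handle.

Request:
{"name": "carry_out", "arguments": {
  "commands": [
    [0.03, -0.06, 0.0, 0, 0.036],
    [0.06, -0.12, 0.0, 0, 0.036],
    [0.09, -0.18, 0, 0, 0.036],
    [0.12, -0.24, 0, 0, 0.036],
    [0.1403, -0.29, 0, 0, 0.036],
    [0.1403, -0.29, 0, 0, 0.036],
    [0.1403, -0.29, -0.03, 0, 0.036],
    [0.1403, -0.29, -0.07, 0, 0.036],
    [0.1403, -0.29, -0.07, 0, 0.036],
    [0.1403, -0.29, -0.07, 0, 0.036]
  ]
}}

```text
time_s: 17.38
position: [0.5574, -0.0363, 0.1696]
eef_rot: [0.428, -0.558, 0.565, -0.432]
contact_force: [0.7, -0.2, -0.7]
opening: 0.0356
```

Request:
{"name": "carry_out", "arguments": {
  "commands": [
    [-0.0012, 0.0034, -0.01, 0.2, 0.036],
    [-0.0012, 0.0034, -0.03, 0.2, 0.036],
    [-0.0012, 0.0034, -0.0446, 0.2, 0.036],
    [-0.0012, 0.0034, -0.0446, 0.2, 0.036],
    [-0.0012, 0.0034, -0.0446, 0.2, 0.01],
    [-0.0012, 0.0034, -0.0446, 0.2, 0.01],
    [-0.0012, 0.0034, -0.0446, 0.2, 0.01],
    [-0.0012, 0.0034, -0.0446, 0.2, 0.01]
  ],
  "newtons": 20
}}

```text
time_s: 18.38
position: [0.5563, -0.0329, 0.1256]
eef_rot: [0.429, -0.557, 0.564, -0.433]
contact_force: [-2.2, 0.9, 5.8]
opening: 0.0172
```

```bash
python3 - <<'E'
from h import *
print(tool())
E
```

```text
{'t': 18.38, 'pos': [0.5563, -0.0329, 0.1256], 'jaw_deg': -14.91, 'down': [0.012, -0.004, -1.0], 'open': 0.0172, 'F': [-2.16, 0.87, 5.81], 'q6': 0.002}
```

Request:
{"name": "carry_out", "arguments": {
  "commands": [
    [0, 0, 0, 1.5, 0.01],
    [0, 0, 0, 4, 0.01],
    [0, 0, 0, 8, 0.01],
    [0, 0, 0, 12, 0.01],
    [0, 0, 0, 16, 0.01],
    [0, 0, 0, 20, 0.01],
    [0, 0, 0, 24, 0.01],
    [0, 0, 0, 28, 0.01],
    [0, 0, 0, 32, 0.01],
    [0, 0, 0, 36, 0.01],
    [0, 0, 0, 40, 0.01],
    [0, 0, 0, 44, 0.01],
    [0, 0, 0, 48, 0.01],
    [0, 0, 0, 51, 0.01],
    [0, 0, 0, 52, 0.01],
    [0, 0, 0, 52, 0.01]
  ],
  "newtons": 30
}}

```text
time_s: 20.38
position: [0.5561, -0.0328, 0.1257]
eef_rot: [-0.629, 0.313, -0.317, 0.637]
contact_force: [-1.9, 1.4, 3.0]
opening: 0.0173
```

```bash
python3 - <<'E'
from h import *
print(tool())
E
```

```text
{'t': 20.38, 'pos': [0.5561, -0.0328, 0.1257], 'jaw_deg': 37.08, 'down': [0.01, 0.007, -1.0], 'open': 0.0173, 'F': [-1.9, 1.4, 3.04], 'q6': -0.917}
```

Request:
{"name": "carry_out", "arguments": {
  "commands": [
    [0, 0, 0, 1.5, 0.01],
    [0, 0, 0, 4, 0.01],
    [0, 0, 0, 8, 0.01],
    [0, 0, 0, 12, 0.01],
    [0, 0, 0, 16, 0.01],
    [0, 0, 0, 20, 0.01],
    [0, 0, 0, 24, 0.01],
    [0, 0, 0, 28, 0.01],
    [0, 0, 0, 32, 0.01],
    [0, 0, 0, 36, 0.01],
    [0, 0, 0, 40, 0.01],
    [0, 0, 0, 44, 0.01],
    [0, 0, 0, 48, 0.01],
    [0, 0, 0, 51.5, 0.01],
    [0, 0, 0, 52.8, 0.01],
    [0, 0, 0, 52.8, 0.01],
    [0, 0, 0, 52.8, 0.01]
  ]
}}

```text
time_s: 22.5
position: [0.5559, -0.0328, 0.1257]
eef_rot: [-0.703, 0.001, -0.001, 0.711]
contact_force: [-4.2, -0.4, 4.1]
opening: 0.0166
```

```bash
python3 - <<'E'
from h import *
print(tool())
b=ctrl.snapshot('top');a=ctrl.snapshot('side')
for n in('top','side'):
  for d in ctrl.masks_of('stopper_bottle',n)[:2]:
    c=np.argwhere(d['pixels']).mean(0)[::-1];print(n,'bottle',round(d['conf'],2),c,d['box'],ray(n,c,.085).round(4))
A_=cv2.resize(b[165:310,265:405],None,fx=2.8,fy=2.8,interpolation=cv2.INTER_CUBIC)
B_=cv2.resize(a[185:330,250:390],None,fx=2.8,fy=2.8,interpolation=cv2.INTER_CUBIC)
cv2.imwrite('pics/s7.png',np.hstack([A_,B_]))
E
```

```text
{'t': 22.5, 'pos': [0.5559, -0.0328, 0.1257], 'jaw_deg': 89.85, 'down': [0.0, 0.012, -1.0], 'open': 0.0166, 'F': [-4.22, -0.39, 4.09], 'q6': -1.841}
top bottle 0.65 [335.68681319 261.90659341] [324.5, 251.8, 20.7, 21.0] [ 0.4984 -0.0325  0.085 ]
top bottle 0.42 [196.084 186.442] [182.7, 171.5, 28.6, 27.7] [0.6614 0.2668 0.085 ]
```

View pics/s7.png

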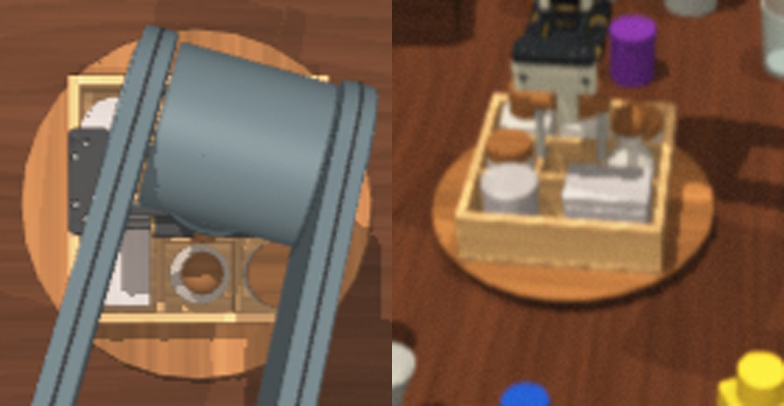

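The caddy rim is now square to the image. The bottle is at (336,262) px, y = -0.0325 against the pivot's -0.033, so it is straight in front, and the fingers still hold the handle. Handing in.

```bash
python3 - <<'E'
from h import *
print(tool(),np.abs(ctrl.get_state()['joint_vel']).max());print(ctrl.sign_off())
E
```

```text
{'t': 22.7, 'pos': [0.5559, -0.0328, 0.1256], 'jaw_deg': 89.87, 'down': [0.0, 0.012, -1.0], 'open': 0.0168, 'F': [-3.36, 0.05, 3.68], 'q6': -1.841} 0.0013471045382091428
the job is handed in; nothing more can be done
None
```

I set both jars upright on the floor of the part-filled bay, lowering each until it touched the floor before releasing. I then gripped the handle and turned the caddy about 105°, so the stopper bottle faces the robot. I handed in at 22.7 s, still holding the handle.

- **Turn:** The bottle was within about 1 mm sideways of the pivot line, less than 1° off straight. The arm was still, with the fingers closed to 17 mm on the bar.
- **Jars:** A picture taken before the turn showed both jars standing in the bay and everything else in its place. After the turn the arm hid part of the bay and the two jars from the top camera. What could be seen in the two views was upright.
- **Disagreements:** The side camera read about 2–4 mm differently from the top camera and the arm. The caddy turned about 2° as the first jar went in and 0.4° as the second did, and I allowed for both.
- **Other items:** Nothing else on the counter was touched, including the blue, yellow and purple look-alikes.

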